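# Snap the router bits home in their case

## Robot

A 6-joint arm with a two-finger parallel gripper is mounted at the origin on the work surface. World frame = base frame: x ahead of the robot, y to its left, z up, the work surface at z = 0. Lengths are in mm, angles in rad, forces in N, time in s.
With the tool pointing down it reaches from about 350 to 775 mm from the base axis. Payload 7.3 kg.
Tool frame: the origin (TCP) lies on the centre line of the jaws, within the pads' length; the fingertips stand 17 mm ahead of it and the grasp point (between the pads) lies 2 mm behind it; z points along the fingers, y is the line along which they close (so a half turn about z gives the same grasp; the last joint's range is limited). The gripper opens to 92 mm and grips with 3 to 60 N. Pads are 19 mm wide; open, the fingers measure 130 mm over their backs; the gripper's body (75 mm by 190 mm) begins 47 mm behind the grasp point.
Start: joints at [-1.342, 0.342, 1.524, -0, 1.275, -0.146], TCP at [192.218, -488.565, 243.741] pointing down, gripper open.
Joint ranges: [-2.53, 2.53], [-0.77, 2.02], [0.04, 2.7], [-1, 4.14], [0.28, 2.66], [-3.11, 3.11]. Speed limits (rad/s): [2.57, 2.57, 3.14, 3.14, 3.14, 3.14].

## Interface

Orientations are given as [roll, pitch, yaw] about the fixed x, y, z axes, in that order (R = Rz(yaw) Ry(pitch) Rx(roll)).
In Python, from plant import bot gives the robot as it stands. The module is installed in compiled form; this text tells all that it offers.
- The arm moves only by the shell command python3 -m pendant 'ROWS'. ROWS is JSON, a list of rows, each a list of 3 entries, a list of its own where there are three numbers: the shift along the world's x, y, z as a fraction of full scale, then the turn, a rotation vector about the world's x, y, z as a fraction of full scale, then the opening, from -1 (shut) to 1 (fully open), so that 0 is half open. In form: [[[tx, ty, tz], [rx, ry, rz], claw], ...]. A call has exactly 10 rows; each row shifts and turns the commanded pose from where the row before left it; what a row does not reach is not made up. Full scale, the value 1, is 30 mm for a shift and 0.12 rad for a turn. A row lasts 1/12 s, in which the tool goes at most 41.7 mm and 7.16 degrees, less where a joint would pass 70% of its speed; a pose out of reach is approached as far as the arm can. A call with a number of a shift or a turn outside -1 to 1 is refused whole. A call with a gripper value outside its range is refused whole. The fingers move at their own pace and stop on an object; the grip force is fixed at half the most. Time passes only in rows, so rows that do not move let the fingers close, or fill a call up. It gives the time, the measured TCP pose, the force, the opening and the grip force at its end, in the units of the state.
- bot.get_obs(): the state, without advancing time (a new reading comes with each control period).
- bot.capture(name): name is "side" or "top"; returns the picture (384x512x3 uint8, blue, green, red); there is no depth.
- bot.camera_params(name): a dict with "fovy" (degrees; the focal length in pixels is half the picture's height over the tangent of half this angle, whatever the lens; pixels are square), "cx", "cy" (the principal point, pixels), "camera_from_world" (4x4, takes a point from world to camera coordinates). Camera axes: x right, y down, z forward; pixel columns grow to the right and rows downward; lengths in mm; the calibration is good to about 2 mm. A picture is of the moment at which its call begins. camera_params takes no time and is no camera call.
- bot.close_job(): hands the job in; it is judged then, once.
The state is a dict: "time": time; "joint_positions": joint angles; "dq": joint speeds; "tau": joint torques, N m; "tool_pos": TCP position; "tcp_rot": TCP orientation; "contact_force": force on the tool from outside, world axes, zero at the start; "moment": the same for the moment, N m; "grip_width": finger opening in mm; "finger_force": force on a finger pad.
Only numpy, scipy, OpenCV 4.12 (cv2) and the standard library are available. Lean on these libraries where they do the work, as an engineer would, in place of code of your own. Each camera call takes 0.05 s, during which the arm holds its last target. There are 200 camera calls.

## Task

Put the router bits away: the loose bit on the bench goes into the empty place of the green case, its cutter slid under the keeper bar and its shank snapped down to the bottom of its spring clip, and the bit in the case that is only lying on its clip is pushed down through its clip until it is fully home too. Press steadily, without blows or brute force, leave the bits that are already home in their clips, and do not disturb the other tools on the bench.

Things in the scene. Friction and masses are not known exactly. Their poses are not given: they have to be found in the camera images.
- case: Open green router bit case, fixed. Base 166 (x) by 272 mm (y), deck 14 mm high, rim 21 mm; origin under the base's centre, x away from the robot, z up. The lid, a tray 24 mm high, lies folded back flat from x = +91 to +257 mm. Five places 50 mm apart along y for bits lying along x, cutter to +x. Two low ribs (25 mm high, 16 mm apart inside) flank each shank from x = -29 to +3 mm.
- clip3 (a point): Centre of the empty place's white spring clip, at home shank-axis height (26 mm up, case x = -40); every place has one there, 10 mm long in x. Two sprung jaws, round lips, open upwards: lip tops 39.5 mm up, gap 8 mm. A shank can lie on the lips, axis 44 mm up. Pushed (about 11 N at the clip) it snaps past the lips, but sticks some 4 mm high, pinched by about 6 N of friction, until pushed on to the hard saddle. Fingers astride it meet the ribs first.
- keeper (a point): Middle of the underside of the black keeper bar across all places, 39.4 mm up; bar 8 mm wide (case x = +46 to +54), 5 mm thick, on 6 mm posts midway between places. A home bit's nose lies under it on a black rest (x = +48 to +56, 19.7 mm up) with 7 mm of play above, so a bit must be slid in from the clip side, heel 12 to 18 degrees up.
- end_stop (a point): Top middle of the wall ahead of the noses, 30 mm up; its face (case x = +69 mm) is 4 mm ahead of a home bit's nose.
- seat0 (a point): Place 0 of the case (-100 mm along the case's y): where the mid-point of a bit lies when it is home, 26 mm above the bench; axes as the case's.
- seat1 (a point): Place 1 of the case (-50 mm along the case's y): where the mid-point of a bit lies when it is home, 26 mm above the bench; axes as the case's.
- seat2 (a point): Place 2 of the case (+0 mm along the case's y): where the mid-point of a bit lies when it is home, 26 mm above the bench; axes as the case's.
- seat3 (a point): Place 3 of the case (+50 mm along the case's y): where the mid-point of a bit lies when it is home, 26 mm above the bench; axes as the case's. This is the empty place.
- seat4 (a point): Place 4 of the case (+100 mm along the case's y): where the mid-point of a bit lies when it is home, 26 mm above the bench; axes as the case's.
- bit_bench_mid (a point): The loose bit, lying flat on the bench on the left or right of the case (axis 6.35 mm up), to go to the empty place seat3: router bit 130 mm long, 0.14 kg, point at mid-length on its axis. Round steel shank 12.7 mm thick from -65 to +10 mm along its x; yellow cutter +10 to +65 mm, 19 mm wide, 12.7 mm thick. x from shank to cutter, z up as it lies.
- bit_bench_heel (a point): Point on the axis of the loose bit's shank, 40 mm behind its mid-point: the part that the clip grips.
- bit_up_mid (a point): The bit in the case that is not home, in any of places 0, 1, 2, 4: nose under the keeper bar, shank up on its clip's lips (heel 18 mm too high, tilt 11 degrees). router bit 130 mm long, 0.14 kg, point at mid-length on its axis. Round steel shank 12.7 mm thick from -65 to +10 mm along its x; yellow cutter +10 to +65 mm, 19 mm wide, 12.7 mm thick. x from shank to cutter, z up as it lies.
- bit_up_heel (a point): Point on that bit's shank axis 40 mm behind its mid-point, over its clip; 26 mm above the bench when home.
- bit_a_mid (a point): A bit that is home already in one of the places 0, 1, 2, 4; leave it. Same router bit 130 mm long, 0.14 kg, point at mid-length on its axis. Round steel shank 12.7 mm thick from -65 to +10 mm along its x; yellow cutter +10 to +65 mm, 19 mm wide, 12.7 mm thick. x from shank to cutter, z up as it lies.
- bit_b_mid (a point): A bit that is home already in one of the places 0, 1, 2, 4; leave it. Same router bit 130 mm long, 0.14 kg, point at mid-length on its axis. Round steel shank 12.7 mm thick from -65 to +10 mm along its x; yellow cutter +10 to +65 mm, 19 mm wide, 12.7 mm thick. x from shank to cutter, z up as it lies.
- bit_c_mid (a point): A bit that is home already in one of the places 0, 1, 2, 4; leave it. Same router bit 130 mm long, 0.14 kg, point at mid-length on its axis. Round steel shank 12.7 mm thick from -65 to +10 mm along its x; yellow cutter +10 to +65 mm, 19 mm wide, 12.7 mm thick. x from shank to cutter, z up as it lies.
- sanding_block: Grey sanding block, 100 x 68 x 28 mm, loose; origin under its centre. It and the loose bit lie on opposite sides of the case, either way round.
- clamp_1: Red spring clamp lying flat, about 160 x 95 x 23 mm, loose; origin under its pivot.
- clamp_2: Red spring clamp lying flat, about 160 x 95 x 23 mm, loose; origin under its pivot.
- square: Steel try square, stock 20 x 115 x 16 mm, blade 150 mm long, loose; origin under the stock's centre.
- edge_guide: Aluminium router edge guide, fence 220 mm long and 34 mm high with two 180 mm rods, loose; origin under the fence plate's centre.
Not all that is in view belongs to the job. What is shaped like the part that bears bit_up_mid but purple or turquoise is not meant.

How it is judged:
By the outcome, as a careful person would: the job done as asked, in the order asked, and still so for the second after the job is handed in, with the robot touching nothing.
It also fails if it takes over 72 s, if anything falls off the work surface, if the arm or the gripper's body presses on something with over 40 N, if the wrist force passes 120 N, or if a joint passes its speed limit or range.

## Working session

There is one attempt and no reset: what is moved stays moved. The work goes in short steps, Python scripts to look and compute and a shell command to move; the robot and the scene stay as the last step left them, time stands still between calls to the robot, and variables do not carry over. Pictures are saved under pics/ and viewed, at most 11 in all, crops included, and the job is handed in when it is done.

```bash
mkdir -p pics; python3 - <<'E'
from plant import bot
import cv2,numpy as np
np.set_printoptions(precision=3,suppress=True)
for n in("top","side"):
    cv2.imwrite(f"pics/{n}0.png",bot.capture(n)); p=bot.camera_params(n); print(n,p["fovy"],p["cx"],p["cy"],p.keys()); print(p["camera_from_world"])
o=bot.get_obs(); print(o)
E
```

```text
top 57.34084457451284 257.974370992513 188.51329455479933 dict_keys(['fovy', 'cx', 'cy', 'camera_from_world'])
[[  0.01   -1.     -0.019   4.107]
 [ -0.986  -0.007  -0.165 535.819]
 [  0.164   0.021  -0.986 962.459]
 [  0.      0.      0.      1.   ]]
side 49.400417565403245 254.44401799526761 184.82857472353203 dict_keys(['fovy', 'cx', 'cy', 'camera_from_world'])
[[   0.999   -0.031   -0.023 -527.576]
 [  -0.036   -0.544   -0.839   61.656]
 [   0.013    0.839   -0.544 1391.265]
 [   0.       0.       0.       1.   ]]
{'time': 0.1, 'joint_positions': array([-1.342,  0.343,  1.525,  0.   ,  1.275, -0.146]), 'dq': array([-0.001, -0.001, -0.003, -0.001,  0.002,  0.001]), 'tau': array([  0.001, -43.201, -24.469,   0.072,   0.053,  -0.   ]), 'tool_pos': array([ 192.137, -488.221,  243.131]), 'tcp_rot': array([-3.14 , -0.   ,  0.375]), 'contact_force': array([-0.924, -0.215, -0.09 ]), 'moment': array([-0.029, -0.05 , -0.013]), 'finger_force': 0.0, 'grip_width': 92.04472361063353}
```

View pics/top0.png

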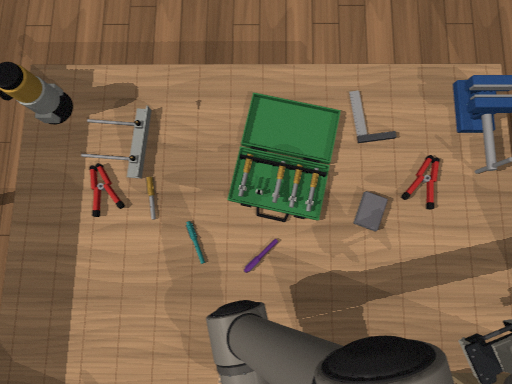

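View pics/side0.png

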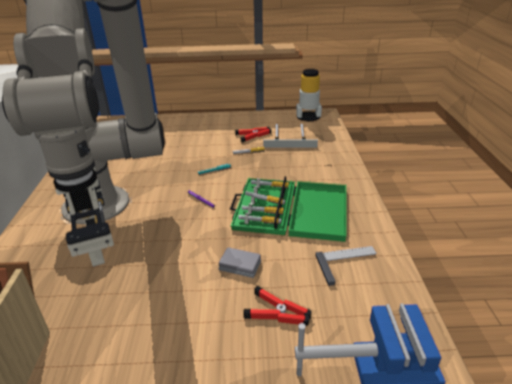

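The top view shows the case around (285,155), with the empty place near (262,187). The loose bit is at (152,198) with its cutter pointing up the picture. The teal and purple pens are decoys. I'll zoom in on the case and the bit next.

```bash
python3 - <<'E'
import cv2,numpy as np
t=cv2.imread("pics/top0.png"); s=cv2.imread("pics/side0.png")
a=cv2.resize(t[85:225,222:347],None,fx=4,fy=4,interpolation=cv2.INTER_CUBIC)   #500x560
b=cv2.resize(t[165:235,130:175],None,fx=6,fy=6,interpolation=cv2.INTER_CUBIC) #270x420
o=np.zeros((560,780,3),np.uint8); o[:,:500]=a; o[:420,505:775]=b
cv2.imwrite("pics/z1.png",o)
cv2.imwrite("pics/z2.png",cv2.resize(s[170:245,225:355],None,fx=6,fy=6,interpolation=cv2.INTER_CUBIC))
E
```

```text
(no output)
```

View pics/z1.png

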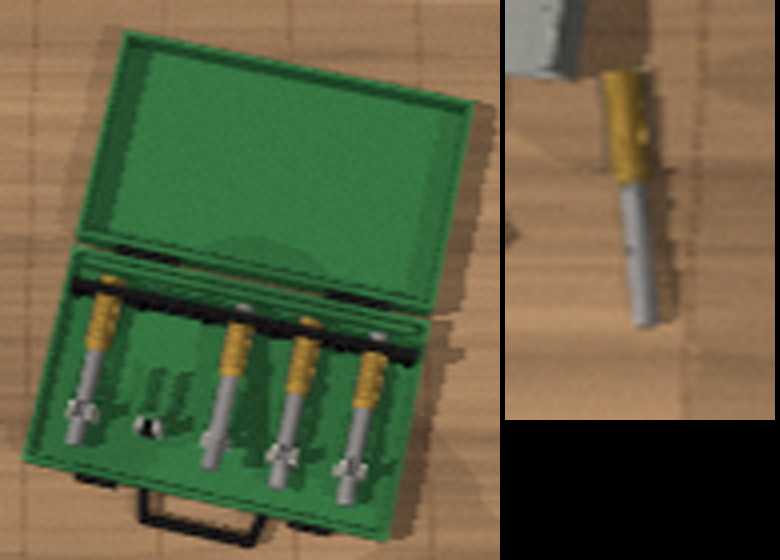

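View pics/z2.png

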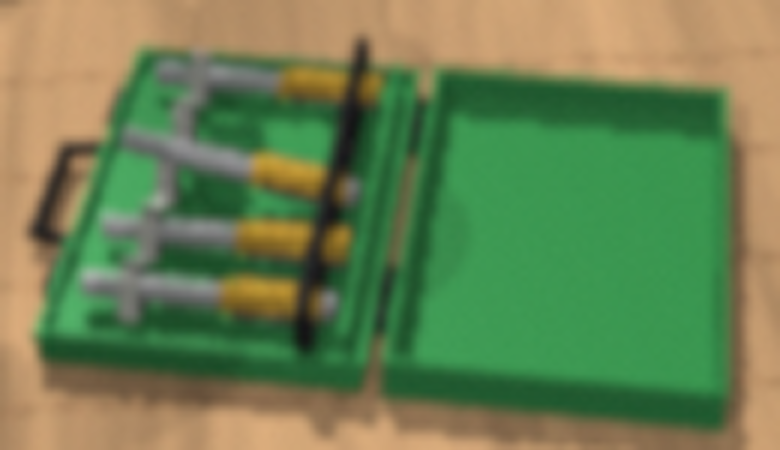

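The zooms show the half-seated bit in place 2: its heel is raised and lies over the clip. Place 3 is empty, with its clip at zoom (148,427). The loose bit runs from zoom (645,325) at the heel to (625,70) at the nose. Next I'll fit the poses.

```bash
cat > h.py <<'E'
from plant import bot
import numpy as np
from scipy.optimize import least_squares
from scipy.spatial.transform import Rotation as R
np.set_printoptions(precision=3,suppress=True)
P={n:bot.camera_params(n) for n in("top","side")}
def proj(n,X):
    p=P[n]; T=p["camera_from_world"]; c=np.atleast_2d(X)@T[:3,:3].T+T[:3,3]; f=192/np.tan(np.radians(p["fovy"]/2))
    return c[:,:2]/c[:,2:]*f+[p["cx"],p["cy"]]
def ray(n,px,z):
    p=P[n]; T=p["camera_from_world"]; f=192/np.tan(np.radians(p["fovy"]/2))
    d=T[:3,:3].T@np.array([(px[0]-p["cx"])/f,(px[1]-p["cy"])/f,1]); c=-T[:3,:3].T@T[:3,3]
    return c+d*(z-c[2])/d[2]
def w(pose,X): 
    x,y,a=pose; X=np.atleast_2d(X).astype(float); c,s=np.cos(a),np.sin(a)
    return np.c_[x+c*X[:,0]-s*X[:,1],y+s*X[:,0]+c*X[:,1],X[:,2]]
E
python3 - <<'E'
from h import *
C=[(257,136,24),(257,-136,24),(91,-136,24),(91,136,24),(83,136,21),(83,-136,21),(-83,-136,21),(-83,136,21)]
t=np.array([(125,32),(473,102),(430,312),(78,242),(75,250),(430,318),(388,540),(25,460)])/4+[222-.4,85-.4]
s=np.array([(727,88),(725,395),(388,365),(440,70),(415,70),(365,358),(42,340),(145,50)])/6+[225-.4,170-.4]
def f(p,k=3): 
    r=np.r_[proj("top",w(p,C))-t,proj("side",w(p,C))-s]; return r
for sel in (slice(0,8),slice(8,16),slice(0,16)):
    r=least_squares(lambda p:f(p)[sel].ravel(),[550,0,-.2],loss="soft_l1",x_scale=[10,10,.1]); print(r.x, np.abs(r.fun).max())
print(f(r.x))
pose=r.x
for n in("top",):
    nose=ray(n,(150-.4,165+70/6-.4),6.35); heel=ray(n,(130+140/6-.4,165+325/6-.4),6.35); print("bench",nose,heel,np.linalg.norm(nose-heel),np.arctan2(*(nose-heel)[1::-1]),(nose+heel)/2)
for k,q in {"clip3":(-40,50,26),"clip2":(-40,0,26),"nose2":(65,0,26),"heel4":(-65,100,26),"heel0":(-65,-100,26)}.items():
    a=proj("top",w(pose,q))[0]; b=proj("side",w(pose,q))[0]; print(k,w(pose,q)[0],(a+.4-[222,85])*4,(b+.4-[225,170])*6)
E
```

```text
[557.87  -51.753  -0.205] 1.3468189811339073
[560.573 -55.406  -0.206] 1.56896989952196
[559.065 -52.605  -0.206] 1.75562485008507
[[-0.12  -0.335]
 [ 0.591 -0.475]
 [ 1.383 -0.739]
 [-0.359 -1.756]
 [-0.133 -0.946]
 [ 0.705  0.581]
 [ 0.736 -0.012]
 [-0.223  0.209]
 [-0.085 -0.494]
 [ 0.822 -0.348]
 [-1.133 -0.776]
 [-1.314 -1.142]
 [ 0.508 -0.58 ]
 [-0.056  0.937]
 [-1.699 -1.261]
 [-1.661 -0.767]]
bench [577.354 336.358   6.35 ] [449.495 318.644   6.35 ] 129.08038746160418 0.13766509511906921 [513.424 327.501   6.35 ]
clip3 [530.121   4.511  26.   ] [151.449 427.49 ] [181.656 124.784]
clip2 [519.909 -44.435  26.   ] [218.615 441.815] [165.551 175.959]
nose2 [622.695 -65.881  26.   ] [247.848 304.393] [360.009 192.071]
heel4 [515.861  58.563  26.   ] [ 77.06  446.329] [153.773  73.272]
heel0 [ 475.01 -137.22   26.  ] [347.401 504.358] [ 81.746 283.939]
```

```bash
python3 -m pendant '[[[0.95,0.98,0],[0,0,-0.2],0],[[0.95,0.98,0],[0,0,-0.2],0],[[0.95,0.98,0],[0,0,-0.2],0],[[0.95,0.98,0],[0,0,-0.2],0],[[0.95,0.98,0],[0,0,-0.2],0],[[0.95,0.98,0],[0,0,-0.2],0],[[0.95,0.98,0],[0,0,-0.2],0],[[0.95,0.98,0],[0,0,-0.2],0],[[0.95,0.98,0],[0,0,-0.2],0],[[0.95,0.98,0],[0,0,-0.2],0]]'; python3 -m pendant '[[[0.07,1,0],[0,0,0],0],[[0.07,1,0],[0,0,0],0],[[0.07,1,0],[0,0,0],0],[[0.07,1,0],[0,0,0],0],[[0.07,1,0],[0,0,0],0],[[0.07,1,0],[0,0,0],0],[[0.07,1,0],[0,0,0],0],[[0.07,1,0],[0,0,0],0],[[0.07,1,0],[0,0,0],0],[[0.07,1,0],[0,0,0],0]]';python3 -m pendant '[[[0.02,1,0],[0,0,0],0],[[0,1,0],[0,0,0],0],[[0,1,0],[0,0,0],0],[[0,1,0],[0,0,0],0],[[0,1,-0.5],[0,0,0],0],[[0,1,-0.8],[0,0,0],0],[[0,1,-0.8],[0,0,0],0],[[0,0.3,-1],[0,0,0],0],[[0,0,0],[0,0,0],0],[[0,0,0],[0,0,0],0]]'
```

```text
time: 0.93
tool_pos: [478.2, -192.7, 243.5]
tcp_rot: [-3.141, 0.0, 0.134]
contact_force: [1.4, -1.2, -0.5]
grip_width: 46.0
finger_force: 0.0
time: 1.77
tool_pos: [497.9, 106.9, 243.5]
tcp_rot: [3.142, 0.001, 0.135]
contact_force: [0.0, 0.3, 0.2]
grip_width: 46.0
finger_force: 0.0
time: 2.6
tool_pos: [497.6, 324.2, 149.1]
tcp_rot: [3.14, 0.005, 0.136]
contact_force: [-0.4, -0.0, 1.1]
grip_width: 45.7
finger_force: 0.0
```

```bash
python3 -m pendant '[[[0.03,0.03,-0.8],[0,0,0],0],[[0,0,-0.8],[0,0,0],0],[[0,0,-0.8],[0,0,0],0],[[0,0,-0.8],[0,0,0],0],[[0,0,-0.6],[0,0,0],0],[[0,0,-0.3],[0,0,0],0],[[0,0,-0.2],[0,0,0],0],[[0,0,0],[0,0,0],0],[[0,0,0],[0,0,0],0],[[0,0,0],[0,0,0],0]]'; python3 - <<'E'
from h import *
import cv2
t=bot.capture("top"); s=bot.capture("side")
o=np.hstack([cv2.resize(t[120:250,90:220],(520,520),interpolation=2),cv2.resize(s[95:225,215:285],(280,520),interpolation=2)]); cv2.imwrite("pics/g.png",o)
print(bot.get_obs()["tool_pos"])
E
```

```text
time: 3.43
tool_pos: [500.8, 325.6, 23.4]
tcp_rot: [-3.141, -0.003, 0.135]
contact_force: [-0.1, 0.3, -0.1]
grip_width: 45.6
finger_force: 0.0
[500.413 325.635  23.039]
```

View pics/g.png

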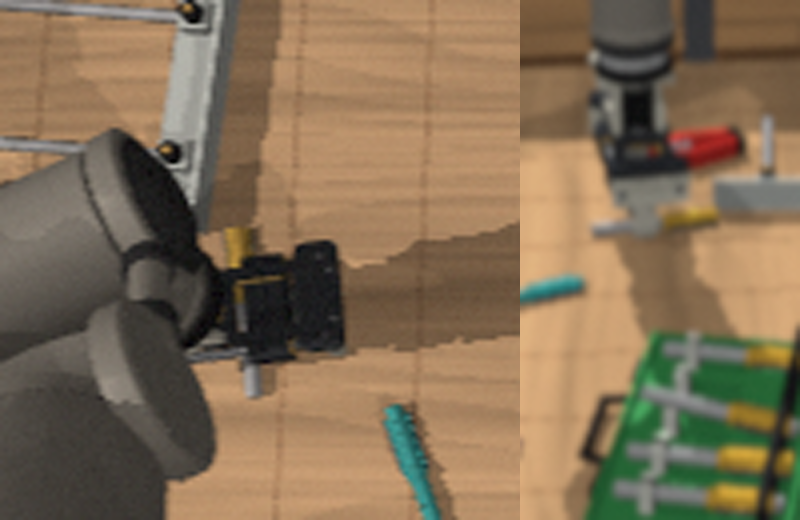

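The bit lies between the fingers: in the top view its shank shows at (252,380) and its cutter at (238,245). I'll lower 3 mm and close.

```bash
python3 -m pendant '[[[0,0,-0.1],[0,0,0],0],[[0,0,0],[0,0,0],-0.4],[[0,0,0],[0,0,0],-0.8],[[0,0,0],[0,0,0],-1],[[0,0,0],[0,0,0],-1],[[0,0,0],[0,0,0],-1],[[0,0,0],[0,0,0],-1],[[0,0,0],[0,0,0],-1],[[0,0,0],[0,0,0],-1],[[0,0,0],[0,0,0],-1]]'
```

```text
time: 4.37
tool_pos: [499.7, 325.4, 18.7]
tcp_rot: [3.142, -0.0, 0.135]
contact_force: [-0.5, 1.2, 0.1]
grip_width: 11.9
finger_force: 30.0
```

```bash
cat >> h.py <<'E'
CASE=(559.0,-51.9,-0.206)
def tcp(nose,th,y=50,along=-13.9,up=12.35):
    "TCP for bit nose axis point (case x,z), pitch th"
    Rb=R.from_euler("xyz",[0,th,0]).as_matrix()
    return w(CASE,np.array([nose[0],y,nose[1]])+Rb@[along-65,0,up])[0]
E
python3 - <<'E'
from h import *
for n in((33,90),(33,28.5),(45,28),(63,26.5)): print(n,tcp(n,.22))
print(bot.get_obs()["tool_pos"])
E
```

```text
(33, 90) [528.797   5.491 119.271]
(33, 28.5) [528.797   5.491  57.771]
(45, 28) [540.544   3.037  57.271]
(63, 26.5) [558.163  -0.645  55.771]
[499.717 325.384  18.728]
```

```bash
python3 -m pendant '[[[0,0,0.3],[0,0,0],-1],[[0,0,0.8],[0,0,0],-1],[[0,0,0.9],[0,0,0],-1],[[0,0,0.9],[0,0,0],-1],[[0,0,0.7],[0,0,0],-1],[[0.1,-0.7,0],[0,0,-0.3],-1],[[0.1,-1,0],[0,0,-0.3],-1],[[0.1,-1,0],[0,0,-0.3],-1],[[0.1,-1,0],[0,0,-0.3],-1],[[0.1,-1,0],[0,0,-0.3],-1]]'; python3 -m pendant '[[[0.07,-1,0],[0,0,-0.45],-1],[[0.07,-1,0],[0,0,-0.45],-1],[[0.07,-1,0],[0,0,-0.45],-1],[[0.07,-1,0],[0.094,0.45,0],-1],[[0.07,-1,0],[0.094,0.45,0],-1],[[0.07,-0.7,0],[0.094,0.45,0],-1],[[0.07,-0.25,0],[0.094,0.45,0],-1],[[0,0,0],[0,0,0],-1],[[0,0,0],[0,0,0],-1],[[0,0,0],[0,0,0],-1]]'
python3 - <<'E'
from h import *
import cv2
t=bot.capture("top"); s=bot.capture("side")
o=np.hstack([cv2.resize(t[100:230,210:340],(420,420),interpolation=2),cv2.resize(s[100:230,210:320],(355,420),interpolation=2)]); cv2.imwrite("pics/p.png",o)
o=bot.get_obs();print(o["tool_pos"],o["tcp_rot"],o["grip_width"],o["contact_force"])
Rb=R.from_euler("xyz",o["tcp_rot"]).as_matrix()
for n in("top","side"):
  for d in(-65,65): print(n,d,proj(n,o["tool_pos"]+Rb@[d+13.9,0,12.35]))
E
```

```text
time: 5.2
tool_pos: [514.5, 183.1, 127.4]
tcp_rot: [3.142, -0.0, -0.046]
contact_force: [0.8, 0.0, -0.8]
grip_width: 11.9
finger_force: 29.9
time: 6.03
tool_pos: [528.9, 6.6, 126.8]
tcp_rot: [3.141, 0.22, -0.207]
contact_force: [-0.3, 0.2, -0.6]
grip_width: 11.6
finger_force: 30.0
[528.85    6.945 127.068] [ 3.141  0.22  -0.206] 11.602748790542968 [-0.709  0.376 -2.27 ]
top -65 [[253.652 205.387]]
top 65 [[263.945 161.732]]
side -65 [[237.696 162.846]]
side 65 [[276.767 173.202]]
```

View pics/p.png

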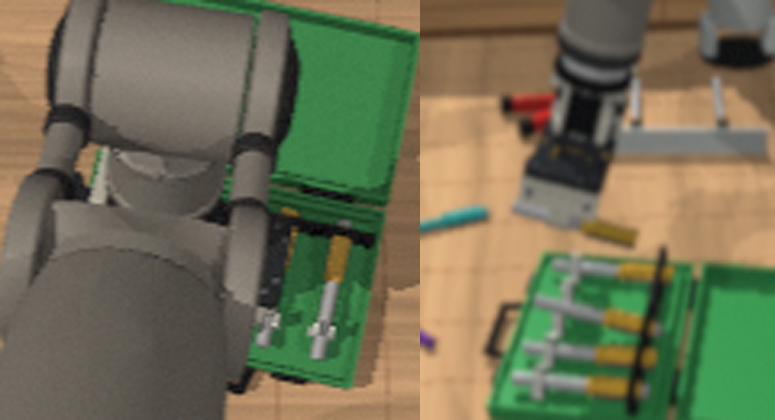

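Side view: the held bit's heel is at (513,208) and its nose at (635,238), which matches the prediction to about 1 px. I'll lower it to the pre-insertion pose.

```bash
python3 -m pendant '[[[0,-0.04,-0.7],[0,0,0],-1],[[0,0,-0.7],[0,0,0],-1],[[0,0,-0.5],[0,0,0],-1],[[0,0,-0.3],[0,0,0],-1],[[0,0,-0.1],[0,0,0],-1],[[0,0,0],[0,0,0],-1],[[0,0,0],[0,0,0],-1],[[0,0,0],[0,0,0],-1],[[0,0,0],[0,0,0],-1],[[0,0,0],[0,0,0],-1]]'
python3 - <<'E'
from h import *
import cv2
s=bot.capture("side")
cv2.imwrite("pics/q.png",cv2.resize(s[140:230,210:340],(780,540),interpolation=2))
o=bot.get_obs();print(o["tool_pos"],o["contact_force"])
Rb=R.from_euler("xyz",o["tcp_rot"]).as_matrix()
for d in(-65,10,65): print((proj("side",o["tool_pos"]+Rb@[d+13.9,0,12.35])-[210,140])*6)
print((proj("side",w(CASE,[(46,50,44.4),(46,120,44.4),(46,-120,44.4),(-40,50,39.5)]))-[210,140])*6)
E
```

```text
time: 6.97
tool_pos: [529.9, 4.8, 58.5]
tcp_rot: [-3.142, 0.219, -0.207]
contact_force: [0.9, 2.8, 3.9]
grip_width: 11.7
finger_force: 30.0
[529.892   4.775  58.453] [0.65  2.777 5.856]
[[173.624 247.02 ]]
[[305.183 282.111]]
[[401.999 307.935]]
[[423.75  285.97 ]
 [438.87  218.811]
 [381.104 475.395]
 [268.589 281.319]]
```

View pics/q.png

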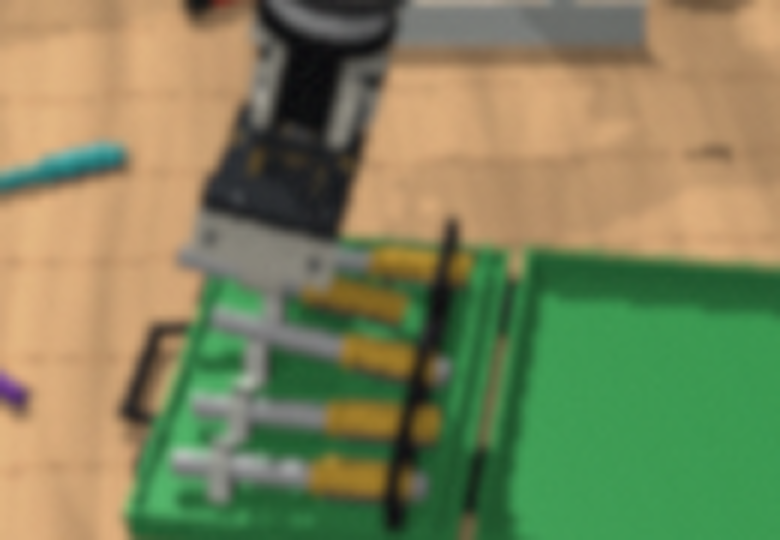

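The bit's nose shows at (408,308), still short of the keeper bar, and its tilt is a little low. The 6 N upward force suggests the fingertips are touching the clip lips. I'll raise it and tilt more, then slide.

```bash
python3 -m pendant '[[[0,0,0.15],[0,0,0],-1],[[0,0,0.15],[0,0,0],-1],[[0,0,0],[0.068,0.326,0],-1],[[0,0,0],[0.068,0.326,0],-1],[[0,0,0],[0,0,0],-1],[[0,0,0],[0,0,0],-1],[[0,0,0],[0,0,0],-1],[[0,0,0],[0,0,0],-1],[[0,0,0],[0,0,0],-1],[[0,0,0],[0,0,0],-1]]'
python3 - <<'E'
from h import *
import cv2
s=bot.capture("side")
cv2.imwrite("pics/r.png",cv2.resize(s[160:220,220:310],(780,520),interpolation=2))
o=bot.get_obs();print(o["tool_pos"],o["contact_force"])
Rb=R.from_euler("xyz",o["tcp_rot"]).as_matrix()
for d in(-65,10,65): print((proj("side",o["tool_pos"]+Rb@[d+13.9,0,12.35])-[220,160])*8.667)
E
```

```text
time: 7.85
tool_pos: [529.3, 4.7, 66.9]
tcp_rot: [3.141, 0.3, -0.207]
contact_force: [-0.6, -0.4, -1.0]
grip_width: 11.7
finger_force: 29.9
[529.316   4.661  66.88 ] [-0.125 -0.346 -0.946]
[[161.429 155.515]]
[[348.598 219.101]]
[[485.741 265.692]]
```

View pics/r.png

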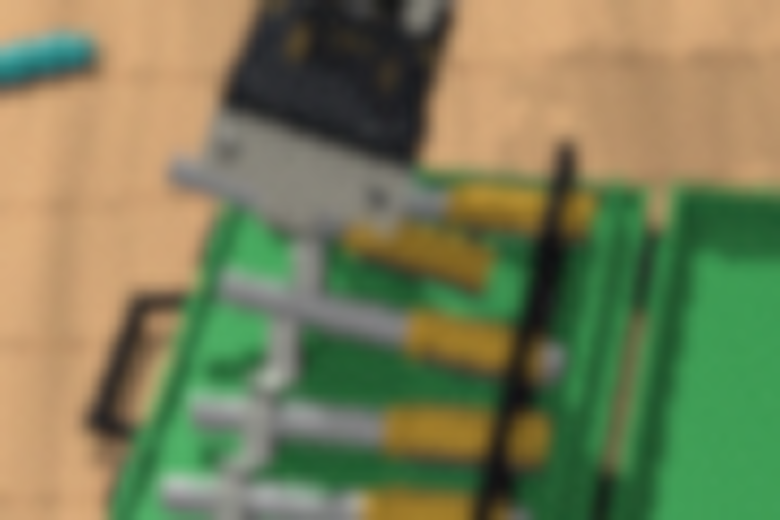

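The bit is clear of the clip now (force about 0). Its nose is at (488,268), roughly at its predicted position, and the tilt is about 15°. Now I'll slide it in under the bar.

```bash
python3 -m pendant '[[[0.08,-0.017,0],[0,0,0],-1],[[0.08,-0.017,0],[0,0,0],-1],[[0.08,-0.017,0],[0,0,0],-1],[[0.08,-0.017,0],[0,0,0],-1],[[0.08,-0.017,0],[0,0,0],-1],[[0.08,-0.017,0],[0,0,0],-1],[[0.08,-0.017,0],[0,0,0],-1],[[0,0,0],[0,0,0],-1],[[0,0,0],[0,0,0],-1],[[0,0,0],[0,0,0],-1]]'
```

```text
time: 8.73
tool_pos: [546.1, 1.1, 66.7]
tcp_rot: [3.141, 0.301, -0.207]
contact_force: [-0.1, 1.0, -0.4]
grip_width: 11.9
finger_force: 29.9
```

```bash
python3 -m pendant '[[[0.05,-0.01,-0.05],[0,0,0],-1],[[0.05,-0.01,-0.05],[0,0,0],-1],[[0.05,-0.01,-0.05],[-0.025,-0.122,0],-1],[[0.05,-0.01,-0.05],[-0.025,-0.122,0],-1],[[0,0,0],[0,0,0],-1],[[0,0,0],[0,0,0],-1],[[0,0,0],[0,0,0],-1],[[0,0,0],[0,0,0],-1],[[0,0,0],[0,0,0],-1],[[0,0,0],[0,0,0],-1]]'
python3 -m pendant '[[[0.04,-0.009,-0.04],[0,0,0],-1],[[0.04,-0.009,-0.04],[0,0,0],-1],[[0.04,-0.009,-0.02],[0,0,0],-1],[[0.04,-0.009,0],[0,0,0],-1],[[0,0,0],[0,0,0],-1],[[0,0,0],[0,0,0],-1],[[0,0,0],[0,0,0],-1],[[0,0,0],[0,0,0],-1],[[0,0,0],[0,0,0],-1],[[0,0,0],[0,0,0],-1]]'
python3 - <<'E'
from h import *
o=bot.get_obs();Rb=R.from_euler("xyz",o["tcp_rot"]).as_matrix()
print(o["contact_force"],o["moment"],o["tool_pos"])
c,s=np.cos(CASE[2]),np.sin(CASE[2])
for d in(-65,-40,0,65):
    p=o["tool_pos"]+Rb@[d+13.9,0,12.35]-[CASE[0],CASE[1],0]; print(d,c*p[0]+s*p[1],-s*p[0]+c*p[1],p[2])
import cv2
s=bot.capture("side")
cv2.imwrite("pics/s.png",cv2.resize(s[160:220,220:310],(780,520),interpolation=2))
E
```

```text
time: 9.57
tool_pos: [552.2, -0.1, 60.8]
tcp_rot: [3.141, 0.271, -0.207]
contact_force: [0.6, 0.3, -1.4]
grip_width: 11.5
finger_force: 29.9
time: 10.4
tool_pos: [557.1, -1.2, 57.8]
tcp_rot: [3.141, 0.27, -0.207]
contact_force: [1.1, -0.7, -0.4]
grip_width: 11.9
finger_force: 29.9
[ 1.136 -0.691 -0.388] [-0.003 -0.293 -0.024] [557.095  -1.247  57.8  ]
-65 -64.76737767623186 49.25497721474616 59.5509021551099
-40 -40.67610152882154 49.22427937759953 52.871869947371074
0 -2.1300596929649576 49.17516283816495 42.18541841498895
65 60.50725829030183 49.09534846158371 24.819934674868
```

View pics/s.png

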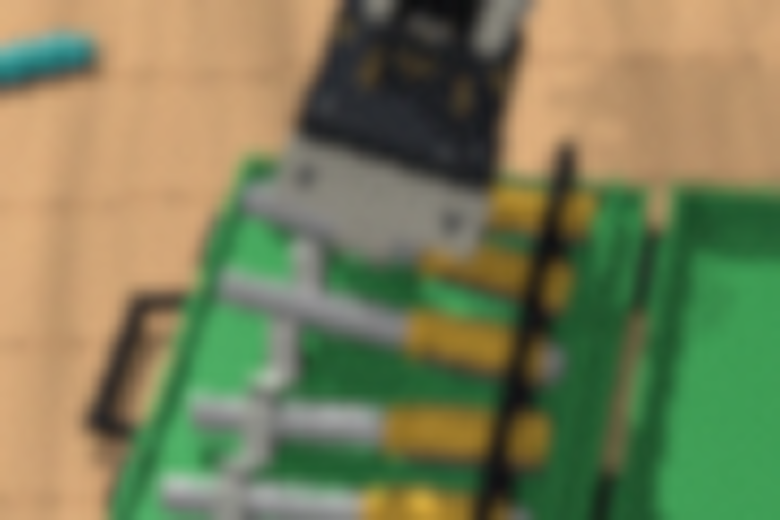

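The nose is now under the bar and past it, at (570,283), with no contact force. I'll move it a little further forward, then lower the heel onto the lips.

```bash
python3 -m pendant '[[[0.04,0,0],[0,0,0],-1],[[0.04,0,0],[0,0,0],-1],[[0,0,-0.04],[-0.021,-0.102,0],-1],[[0,0,-0.04],[-0.021,-0.102,0],-1],[[0,0,-0.04],[-0.021,-0.102,0],-1],[[0,0,-0.04],[-0.022,-0.102,0],-1],[[0,0,0],[0,0,0],-1],[[0,0,0],[0,0,0],-1],[[0,0,0],[0,0,0],-1],[[0,0,0],[0,0,0],-1]]'
```

```text
time: 11.28
tool_pos: [559.4, -1.2, 53.0]
tcp_rot: [3.141, 0.221, -0.207]
contact_force: [-0.4, -0.1, 0.4]
grip_width: 11.9
finger_force: 29.9
```

```bash
python3 -m pendant '[[[0,0,-0.03],[0,0,0],-1],[[0,0,-0.03],[0,0,0],-1],[[0,0,0],[0,0,0],-1],[[0,0,0],[0,0,0],-1],[[0,0,0],[0,0,0],-1],[[0,0,0],[0,0,0],-1],[[0,0,0],[0,0,0],-1],[[0,0,0],[0,0,0],-1],[[0,0,0],[0,0,0],-1],[[0,0,0],[0,0,0],-1]]'
```

```text
time: 12.12
tool_pos: [560.3, -0.8, 52.0]
tcp_rot: [-3.141, 0.219, -0.207]
contact_force: [-0.0, 2.0, 5.9]
grip_width: 11.2
finger_force: 30.0
```

```bash
python3 -m pendant '[[[0,0,0],[0,0,0],-0.65],[[0,0,0],[0,0,0],-0.5],[[0,0,0],[0,0,0],-0.45],[[0,0,0],[0,0,0],-0.45],[[0,0,0],[0,0,0],-0.45],[[0,0,0.3],[0,0,0],-0.45],[[0,0,0.5],[0,0,0],-0.45],[[0,0,0.6],[0,0,0],-0.45],[[0,0,0.3],[-0.18,-0.9,0],-0.45],[[0,0,0],[-0.18,-0.9,0],-0.45]]'; python3 -m pendant '[[[-0.3,1,0.8],[0,0,0],-1],[[-0.3,1,0.8],[0,0,0],-1],[[-0.3,1,0.8],[0,0,0],-1],[[-0.3,1,0],[0,0,0],-1],[[-0.3,1,0],[0,0,0],-1],[[0,0,0],[0,0,0],-1],[[0,0,0],[0,0,0],-1],[[0,0,0],[0,0,0],-1],[[0,0,0],[0,0,0],-1],[[0,0,0],[0,0,0],-1]]'
python3 - <<'E'
from h import *
import cv2
t=bot.capture("top");s=bot.capture("side")
o=np.hstack([cv2.resize(t[145:225,225:310],(425,400),interpolation=2),cv2.resize(s[165:230,225:285],(369,400),interpolation=2)]); cv2.imwrite("pics/u.png",o)
o=bot.get_obs();print(o["tool_pos"],o["tcp_rot"])
for k in (50,0): print((proj("top",w(CASE,[(-64,k,48.5),(65,k,25.5),(-65,k,26)]))-[225,145])*5,(proj("side",w(CASE,[(-64,k,48.5),(65,k,25.5)]))-[225,165])*6.15+[425,0])
E
```

```text
time: 12.95
tool_pos: [562.1, -1.8, 104.8]
tcp_rot: [-3.139, -0.009, -0.207]
contact_force: [-0.4, -0.3, -1.1]
grip_width: 25.3
finger_force: 0.0
time: 13.78
tool_pos: [514.8, 147.6, 174.0]
tcp_rot: [-3.14, 0.001, -0.209]
contact_force: [-0.9, 0.0, -0.5]
grip_width: 0.3
finger_force: 0.0
[514.71  147.829 173.984] [-3.14   0.001 -0.209]
[[161.442 267.008]
 [208.929  61.61 ]
 [161.897 273.973]] [[563.732 117.166]
 [802.029 171.64 ]]
[[247.553 285.5  ]
 [291.604  78.805]
 [246.143 292.084]] [[545.715 168.726]
 [791.278 225.192]]
```

View pics/u.png

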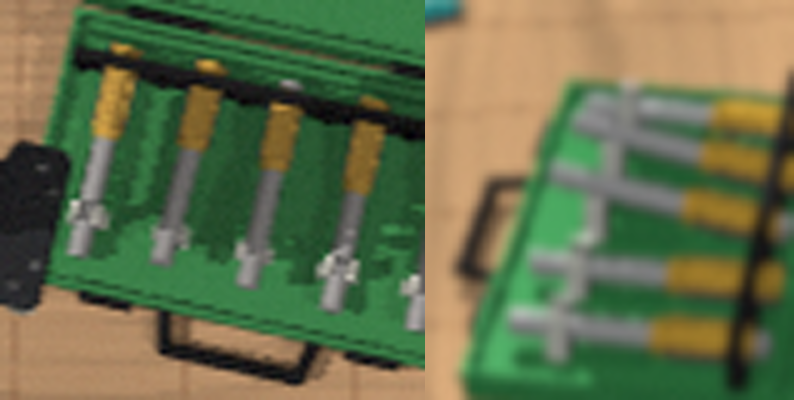

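The loose bit now lies in place 3 on its clip, heel at (160,258) and nose under the bar at (210,60), parallel to the place-2 bit. Next I'll press it with closed fingers just ahead of the clip.

```bash
python3 -m pendant '[[[0.226,-0.976,0],[0,0,0],-1],[[0.226,-0.976,0],[0,0,0],-1],[[0.226,-0.976,0],[0,0,0],-1],[[0.226,-0.976,0],[0,0,0],-1],[[0.226,-0.976,0],[0,0,0],-1],[[0,0,-0.8],[0,0,0],-1],[[0,0,-0.8],[0,0,0],-1],[[0,0,-0.8],[0,0,0],-1],[[0,0,-0.5],[0,0,0],-1],[[0,0,0],[0,0,0],-1]]'; python3 -m pendant '[[[0,0,-0.1],[0,0,0],-1],[[0,0,-0.1],[0,0,0],-1],[[0,0,-0.1],[0,0,0],-1],[[0,0,-0.1],[0,0,0],-1],[[0,0,-0.1],[0,0,0],-1],[[0,0,-0.1],[0,0,0],-1],[[0,0,0],[0,0,0],-1],[[0,0,0],[0,0,0],-1],[[0,0,0],[0,0,0],-1],[[0,0,0],[0,0,0],-1]]'
```

```text
time: 14.72
tool_pos: [546.2, 1.9, 83.8]
tcp_rot: [-3.14, 0.007, -0.208]
contact_force: [-0.7, -0.0, -0.3]
grip_width: 0.6
finger_force: 0.0
time: 15.55
tool_pos: [548.4, 2.4, 69.3]
tcp_rot: [-3.14, 0.0, -0.207]
contact_force: [0.0, -0.4, -0.2]
grip_width: 0.5
finger_force: 0.0
```

```bash
python3 -m pendant '[[[0,0,-0.03],[0,0,0],-1],[[0,0,-0.03],[0,0,0],-1],[[0,0,-0.03],[0,0,0],-1],[[0,0,-0.03],[0,0,0],-1],[[0,0,-0.03],[0,0,0],-1],[[0,0,-0.03],[0,0,0],-1],[[0,0,-0.03],[0,0,0],-1],[[0,0,-0.03],[0,0,0],-1],[[0,0,0],[0,0,0],-1],[[0,0,0],[0,0,0],-1]]'; python3 -m pendant '[[[0,0,-0.03],[0,0,0],-1],[[0,0,-0.03],[0,0,0],-1],[[0,0,-0.03],[0,0,0],-1],[[0,0,-0.03],[0,0,0],-1],[[0,0,-0.03],[0,0,0],-1],[[0,0,0],[0,0,0],-1],[[0,0,0],[0,0,0],-1],[[0,0,0],[0,0,0],-1],[[0,0,0],[0,0,0],-1],[[0,0,0],[0,0,0],-1]]'
```

```text
time: 16.38
tool_pos: [549.3, 2.2, 62.8]
tcp_rot: [-3.14, -0.002, -0.207]
contact_force: [0.3, -0.8, 6.4]
grip_width: 1.0
finger_force: 3.0
time: 17.22
tool_pos: [548.2, 2.4, 57.2]
tcp_rot: [-3.14, 0.001, -0.207]
contact_force: [-0.3, -0.3, -0.8]
grip_width: 0.0
finger_force: 0.0
```

```bash
python3 -m pendant '[[[0,0,-0.03],[0,0,0],-1],[[0,0,-0.03],[0,0,0],-1],[[0,0,-0.03],[0,0,0],-1],[[0,0,-0.03],[0,0,0],-1],[[0,0,-0.03],[0,0,0],-1],[[0,0,0],[0,0,0],-1],[[0,0,0],[0,0,0],-1],[[0,0,0],[0,0,0],-1],[[0,0,0],[0,0,0],-1],[[0,0,0],[0,0,0],-1]]'; python3 -m pendant '[[[0,0,-0.03],[0,0,0],-1],[[0,0,-0.03],[0,0,0],-1],[[0,0,-0.03],[0,0,0],-1],[[0,0,0],[0,0,0],-1],[[0,0,0],[0,0,0],-1],[[0,0,0],[0,0,0],-1],[[0,0,0],[0,0,0],-1],[[0,0,0],[0,0,0],-1],[[0,0,0],[0,0,0],-1],[[0,0,0],[0,0,0],-1]]'
```

```text
time: 18.05
tool_pos: [548.5, 2.4, 53.6]
tcp_rot: [-3.14, -0.0, -0.207]
contact_force: [-1.0, 0.2, 5.9]
grip_width: 0.6
finger_force: 2.9
time: 18.88
tool_pos: [548.5, 2.4, 51.0]
tcp_rot: [-3.14, -0.0, -0.207]
contact_force: [-1.2, 0.4, 6.6]
grip_width: 0.8
finger_force: 3.5
```

```bash
python3 -m pendant '[[[0,0,-0.03],[0,0,0],-1],[[0,0,-0.03],[0,0,0],-1],[[0,0,0],[0,0,0],-1],[[0,0,0],[0,0,0],-1],[[0,0,0],[0,0,0],-1],[[0,0,0],[0,0,0],-1],[[0,0,0],[0,0,0],-1],[[0,0,0],[0,0,0],-1],[[0,0,0],[0,0,0],-1],[[0,0,0],[0,0,0],-1]]'; python3 -m pendant '[[[0,0,-0.02],[0,0,0],-1],[[0,0,-0.02],[0,0,0],-1],[[0,0,0],[0,0,0],-1],[[0,0,0],[0,0,0],-1],[[0,0,0],[0,0,0],-1],[[0,0,0],[0,0,0],-1],[[0,0,0],[0,0,0],-1],[[0,0,0],[0,0,0],-1],[[0,0,0],[0,0,0],-1],[[0,0,0],[0,0,0],-1]]'
```

```text
time: 19.72
tool_pos: [548.5, 2.4, 49.3]
tcp_rot: [-3.14, -0.0, -0.207]
contact_force: [-2.3, -0.1, 8.8]
grip_width: 0.9
finger_force: 4.6
time: 20.55
tool_pos: [548.5, 2.4, 49.1]
tcp_rot: [-3.14, -0.001, -0.207]
contact_force: [-5.4, 1.4, 17.5]
grip_width: 0.1
finger_force: 8.8
```

```bash
python3 -m pendant '[[[0,0,-0.02],[0,0,0],-1],[[0,0,-0.01],[0,0,0],-1],[[0,0,0],[0,0,0],-1],[[0,0,0],[0,0,0],-1],[[0,0,0],[0,0,0],-1],[[0,0,0],[0,0,0],-1],[[0,0,0],[0,0,0],-1],[[0,0,0],[0,0,0],-1],[[0,0,0],[0,0,0],-1],[[0,0,0],[0,0,0],-1]]'; python3 -m pendant '[[[0,0,0.1],[0,0,0],-1],[[0,0,0.5],[0,0,0],-1],[[0,0,0.8],[0,0,0],-1],[[0,0,0],[0,0,0],-1],[[-0.17,-0.815,0],[0,0,0],-1],[[-0.17,-0.815,0],[0,0,0],-1],[[0,0,0],[0,0,0],-1],[[0,0,-0.4],[0,0,0],-1],[[0,0,-0.2],[0,0,0],-1],[[0,0,0],[0,0,0],-1]]'
```

```text
time: 21.38
tool_pos: [548.5, 2.5, 48.9]
tcp_rot: [-3.14, -0.001, -0.207]
contact_force: [-6.7, 0.6, 23.8]
grip_width: 0.8
finger_force: 11.9
time: 22.22
tool_pos: [537.0, -46.0, 68.7]
tcp_rot: [-3.14, 0.004, -0.207]
contact_force: [-0.6, 0.2, -1.0]
grip_width: 0.3
finger_force: 0.0
```

Place 3 is firmly down: 24 N against the hard stop at the expected height. Now place 2.

```bash
python3 -m pendant '[[[0,0,-0.04],[0,0,0],-1],[[0,0,-0.04],[0,0,0],-1],[[0,0,-0.04],[0,0,0],-1],[[0,0,-0.04],[0,0,0],-1],[[0,0,-0.04],[0,0,0],-1],[[0,0,-0.04],[0,0,0],-1],[[0,0,0],[0,0,0],-1],[[0,0,0],[0,0,0],-1],[[0,0,0],[0,0,0],-1],[[0,0,0],[0,0,0],-1]]'; python3 -m pendant '[[[0,0,-0.03],[0,0,0],-1],[[0,0,-0.03],[0,0,0],-1],[[0,0,-0.03],[0,0,0],-1],[[0,0,-0.03],[0,0,0],-1],[[0,0,-0.03],[0,0,0],-1],[[0,0,0],[0,0,0],-1],[[0,0,0],[0,0,0],-1],[[0,0,0],[0,0,0],-1],[[0,0,0],[0,0,0],-1],[[0,0,0],[0,0,0],-1]]'
```

```text
time: 23.05
tool_pos: [538.7, -46.6, 63.6]
tcp_rot: [-3.14, -0.001, -0.207]
contact_force: [1.1, 0.8, 6.3]
grip_width: 0.1
finger_force: 2.6
time: 23.88
tool_pos: [537.5, -46.5, 58.2]
tcp_rot: [-3.14, 0.002, -0.207]
contact_force: [0.1, 0.9, -0.7]
grip_width: 0.4
finger_force: 0.0
```

```bash
python3 -m pendant '[[[0,0,-0.03],[0,0,0],-1],[[0,0,-0.03],[0,0,0],-1],[[0,0,-0.03],[0,0,0],-1],[[0,0,-0.03],[0,0,0],-1],[[0,0,0],[0,0,0],-1],[[0,0,0],[0,0,0],-1],[[0,0,0],[0,0,0],-1],[[0,0,0],[0,0,0],-1],[[0,0,0],[0,0,0],-1],[[0,0,0],[0,0,0],-1]]'
```

```text
time: 24.72
tool_pos: [537.9, -46.5, 55.1]
tcp_rot: [-3.14, 0.001, -0.207]
contact_force: [-2.7, 0.0, 4.2]
grip_width: 0.3
finger_force: 2.1
```

```bash
python3 -m pendant '[[[0,0,-0.03],[0,0,0],-1],[[0,0,-0.03],[0,0,0],-1],[[0,0,-0.03],[0,0,0],-1],[[0,0,-0.03],[0,0,0],-1],[[0,0,-0.02],[0,0,0],-1],[[0,0,0],[0,0,0],-1],[[0,0,0],[0,0,0],-1],[[0,0,0],[0,0,0],-1],[[0,0,0],[0,0,0],-1],[[0,0,0],[0,0,0],-1]]'; python3 -m pendant '[[[0,0,-0.02],[0,0,0],-1],[[0,0,-0.02],[0,0,0],-1],[[0,0,-0.02],[0,0,0],-1],[[0,0,0],[0,0,0],-1],[[0,0,0],[0,0,0],-1],[[0,0,0],[0,0,0],-1],[[0,0,0],[0,0,0],-1],[[0,0,0],[0,0,0],-1],[[0,0,0],[0,0,0],-1],[[0,0,0],[0,0,0],-1]]'
```

```text
time: 25.55
tool_pos: [538.5, -46.6, 51.3]
tcp_rot: [-3.14, -0.001, -0.207]
contact_force: [-2.3, -0.2, 7.3]
grip_width: 0.1
finger_force: 3.5
time: 26.38
tool_pos: [538.6, -46.6, 49.7]
tcp_rot: [-3.14, -0.001, -0.207]
contact_force: [-3.4, 0.2, 8.8]
grip_width: 0.3
finger_force: 4.0
```

```bash
python3 -m pendant '[[[0,0,-0.02],[0,0,0],-1],[[0,0,-0.02],[0,0,0],-1],[[0,0,-0.02],[0,0,0],-1],[[0,0,0],[0,0,0],-1],[[0,0,0],[0,0,0],-1],[[0,0,0],[0,0,0],-1],[[0,0,0],[0,0,0],-1],[[0,0,0],[0,0,0],-1],[[0,0,0],[0,0,0],-1],[[0,0,0],[0,0,0],-1]]'
```

```text
time: 27.22
tool_pos: [538.7, -46.6, 49.1]
tcp_rot: [-3.14, -0.002, -0.207]
contact_force: [-6.6, 0.4, 19.5]
grip_width: 0.4
finger_force: 9.4
```

```bash
python3 -m pendant '[[[0,0,-0.02],[0,0,0],-1],[[0,0,0],[0,0,0],-1],[[0,0,0],[0,0,0],-1],[[0,0,0],[0,0,0],-1],[[0,0,0],[0,0,0],-1],[[0,0,0],[0,0,0],-1],[[0,0,0],[0,0,0],-1],[[0,0,0],[0,0,0],-1],[[0,0,0],[0,0,0],-1],[[0,0,0],[0,0,0],-1]]'; python3 -m pendant '[[[0,0,0.1],[0,0,0],-1],[[0,0,0.6],[0,0,0],-1],[[0,0,1],[0,0,0],-1],[[0,0,1],[0,0,0],-1],[[-0.2,1,1],[0,0,0],-1],[[-0.2,1,0.5],[0,0,0],-1],[[-0.2,1,0],[0,0,0],-1],[[-0.2,1,0],[0,0,0],-1],[[-0.2,1,0],[0,0,0],-1],[[-0.2,1,0],[0,0,0],-1]]'; python3 -m pendant '[[[-0.2,1,0],[0,0,0],-1],[[-0.2,0.7,0],[0,0,0],-1],[[0,0,0],[0,0,0],-1],[[0,0,0],[0,0,0],-1],[[0,0,0],[0,0,0],-1],[[0,0,0],[0,0,0],-1],[[0,0,0],[0,0,0],-1],[[0,0,0],[0,0,0],-1],[[0,0,0],[0,0,0],-1],[[0,0,0],[0,0,0],-1]]'
python3 - <<'E'
from h import *
import cv2
t=bot.capture("top");s=bot.capture("side")
o=np.hstack([cv2.resize(t[145:225,225:310],(425,400),interpolation=2),cv2.resize(s[165:230,225:285],(369,400),interpolation=2)]); cv2.imwrite("pics/v.png",o)
E
```

```text
time: 28.05
tool_pos: [538.7, -46.7, 48.9]
tcp_rot: [-3.14, -0.002, -0.207]
contact_force: [-7.3, 0.9, 22.9]
grip_width: 0.3
finger_force: 11.6
time: 28.88
tool_pos: [502.1, 134.1, 171.8]
tcp_rot: [-3.139, -0.0, -0.207]
contact_force: [0.2, 0.2, -0.4]
grip_width: 0.6
finger_force: 0.0
time: 29.72
tool_pos: [490.5, 183.2, 171.8]
tcp_rot: [-3.14, 0.0, -0.208]
contact_force: [-0.5, -0.3, -0.2]
grip_width: 0.2
finger_force: 0.0
```

View pics/v.png

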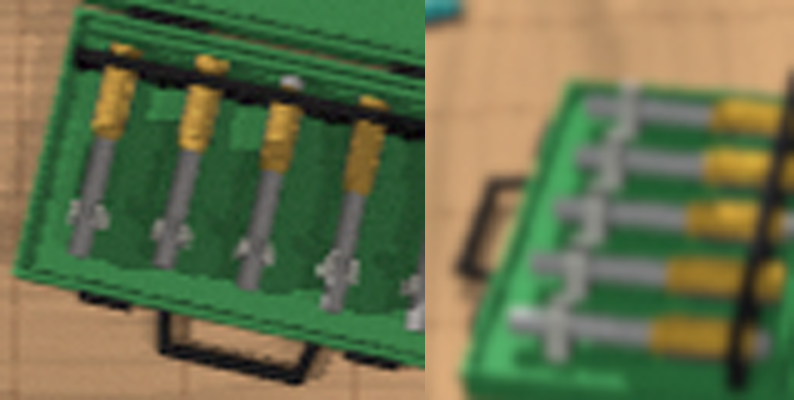

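All five bits are level and parallel. The place-3 heel is at (166,263) and the place-2 heel at (249,283), and both shanks are down in their clips. Handing in.

```bash
python3 -c "
from plant import bot
print(bot.close_job())"
```

```text
the job is handed in; nothing more can be done
None
```

I handed the job in at about 30 s: the loose bit is in place 3 under the keeper bar, and the raised bit in place 2 is pressed home. Both reached a hard stop under a steady press of about 24 N, and the last pictures show all five bits level.

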